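# Push a plate through the guide gap of a drilling jig

## Task

Load the drilling jig: with the fingertips, push the flat steel plate that lies on the jig's board through the narrow gap between the two guide blocks and on until it sits fully home, flush against the stop bar behind them. Only push it along the board: do not lift it or tip it up. Leave the nut on the jig, and the spanner and the spare plate beside the jig, where they are, and finish with the hand clear.

Things in the scene. Friction and masses are not known exactly. Their poses are not given: they have to be found in the camera images.
- jig: Drilling jig, fixed on the bench: dark steel board 140 (x) by 275 (y) by 12 mm thick, carrying two aluminium guide blocks and a stop bar. Origin on the board's underside (bench top), below the middle of the gap; z up, x across the gap, +y the way the plate is pushed (towards the robot's left, within 0.35 rad). The board spans y -150 to +125, its top is at z = 12 mm.
- gap (a point): Point on the board's top at the middle of the gap, axes as the jig's. The guide blocks stand 20 mm above the board, y -15 to +15 mm from this point, and x 31.5 to 67.5 mm on either side: the gap is 63 mm wide, 30 mm long. Their inner corners on the entry side (-y) are rounded to 6 mm radius.
- stop (a point): Point on the board's top at the middle of the stop bar's face, 72 mm in +y from the gap's middle; axes as the jig's. The bar is 90 mm long (along x), 12 mm thick, 12 mm high above the board, of aluminium, and does not give.
- plate: The plate to push: ground steel slip plate, 58 (its x) by 42 (its y) by 8 mm, 40 to 85 g, loose on the jig's board on the entry side. Its x lies roughly across the gap (turned up to 0.35 rad), so it passes with 2.5 mm to spare on each side. Origin at the centre of its underside, z up. Home: its long edge flush on the stop bar, origin at y = +51 mm of the jig.
- nut: Stepped round steel nut, 24 mm across and 21 mm high, standing loose on the board behind the stop bar; leave it. Origin at the centre of its underside.
- spanner: Loose steel spanner, 27 x 171 x 8 mm (long along its y), lying on the bench beside the far edge of the jig; leave it. Origin at the centre of its underside.
- spare_plate: A second, like slip plate, 58 x 42 x 8 mm, lying loose on the bench beside the jig (not on the board); leave it. Origin at the centre of its underside.
Not all that is in view belongs to the job. Leave any brown or purple look-alike of the plate alone.

How it is judged:
By the outcome, as a careful person would: the job done as asked, in the order asked, and still so for the second after the job is handed in, with the robot touching nothing.
It also fails if it takes over 70 s, if anything falls off the work surface, if the arm or the gripper's body presses on something with over 40 N, if the wrist force passes 120 N, or if a joint passes its speed limit or range.

## Robot

A 7-joint arm with a two-finger parallel gripper is mounted at the origin on a cart in front of the work surface, level with it; the furniture and walls round the work are solid. World frame = base frame: x ahead of the robot, y to its left, z up, the work surface at z = 0. Lengths are in m, angles in degrees, forces in N, time in s.
With the tool pointing down it reaches from about 0.425 to 0.875 m from the base axis. Payload 4.7 kg.
Tool frame: the origin (TCP) lies between the finger pads; the fingertips stand 8 mm ahead of it and the grasp point (between the pads) lies 11 mm behind it (env.tip_extent is the distance from the TCP to the fingertips, in m); z points along the fingers, y is the line along which they close (so a half turn about z gives the same grasp; the last joint's range is limited). The gripper opens to 87 mm and grips with 3 to 60 N. Pads are 19 mm wide; open, the fingers measure 117 mm over their backs; the gripper's body (75 mm by 190 mm) begins 51 mm behind the grasp point.
Start: joints at [70.422, 18.392, -4.016, 83.108, 1.295, 78.541, -3.26], TCP at [0.226, -0.609, 0.231] pointing down, gripper open.
Joint ranges: [-163.93, 163.93], [-17.29, 119.83], [-79.2, 71.16], [3.27, 140.29], [-89.18, 269.18], [5.43, 117.66], [-154.24, 154.24]. Speed limits (degrees/s): [147.25, 147.25, 180, 180, 180, 180, 180].

## Interface

Orientations are given as [roll, pitch, yaw] about the fixed x, y, z axes, in that order (R = Rz(yaw) Ry(pitch) Rx(roll)).
In Python, from cell import sensors, vision, workorder, env gives the robot as it stands.
- The arm moves only by the tool drive_tool, never from a script. Its argument "moves" is a list of rows, each an object of numbers: "x", "y", "z": the shift along the tool's x, y, z in mm; "rx", "ry", "rz": the turn, a rotation vector about the tool's x, y, z in rad; "fingers": the closure, from -1 (fully open) to 1 (shut). In form: [{"x": .., "y": .., "z": .., "rx": .., "ry": .., "rz": .., "fingers": ..}, ...]. A call has 1 to 20 rows; each row is the pose to reach, as a shift and turn from the pose commanded when the call began, along the tool's axes at that moment; what a row does not reach only later rows make up. A row lasts 1/8 s, in which the tool goes at most 62.5 mm and 10.7 degrees, less where a joint would pass 70% of its speed; a pose out of reach is approached as far as the arm can. A call with a gripper value outside its range is refused whole. The fingers move at their own pace and stop on an object; "force" is the grip in N (left out, the last holds). Time passes only in rows, so rows that repeat a pose let the fingers close. It gives the time, the measured TCP pose, the force, the opening and the grip force at its end, in the units of the state.
- sensors.get_obs(): the state, without advancing time (a new reading comes with each control period).
- vision.read_camera(name): name is "scene" or "top"; returns a dict with "image" (420x560x3 uint8, red, green, blue), "fx", "fy", "cx", "cy" (pixels), "k1" (the pictures are not rectified: a ray, as slopes to the right and down, at radius r is drawn at 1 + k1 r^2 times it, then the intrinsics apply), "R" (3x3) and "t" (3): a world point X has camera coordinates R X + t. Camera axes: x right, y down, z forward; pixel columns grow to the right and rows downward; lengths in m; the calibration is good to about 2 mm. A picture is of the moment at which its call begins. There is no depth.
- workorder.sign_off(): hands the job in; it is judged then, once.
The state is a dict: "time_s": time; "qpos": joint angles; "joint_velocities": joint speeds; "effort": joint torques, N m; "tool_pos": TCP position; "tool_rot": TCP orientation; "force": force on the tool from outside, world axes, zero at the start; "wrist_torque": the same for the moment, N m; "grip_width": finger opening in m; "grasp_force": force on a finger pad.
Only numpy, scipy, OpenCV 4.12 (cv2) and the standard library are available. Lean on these libraries where they do the work, as an engineer would, in place of code of your own. Each camera call takes 0.05 s, during which the arm holds its last target. There are 200 camera calls.

## Working session

There is one attempt and no reset: what is moved stays moved. The work goes in short steps, Python scripts to look and compute and a tool call to move; the robot and the scene stay as the last step left them, time stands still between calls to the robot, and variables do not carry over. Pictures are saved under pics/ and viewed, at most 10 in all, crops included, and the job is handed in when it is done.

Besides the shell and the picture viewer there is one more tool, called after ">>>" as name(argument=value, ...), one argument or row to a line, values as JSON. drive_tool: Moves the arm, as the interface text tells. Its arguments: {"type":"object","properties":{"moves":{"type":"array"},"force":{"type":"number"}},"required":["moves"]}

```bash
mkdir -p pics; ls
cat > h.py <<'E'
import numpy as np, cv2
from cell import sensors, vision, workorder, env
def cam(n):
    c=vision.read_camera(n); return c
def save(c,f,crop=None,s=1):
    im=cv2.cvtColor(np.asarray(c['image']),cv2.COLOR_RGB2BGR)
    if crop: x0,y0,x1,y1=crop; im=im[y0:y1,x0:x1]
    if s!=1: im=cv2.resize(im,None,fx=s,fy=s,interpolation=cv2.INTER_CUBIC)
    cv2.imwrite('pics/'+f,im)
def KD(c): return np.array([[c['fx'],0,c['cx']],[0,c['fy'],c['cy']],[0,0,1.]]),np.array([c['k1'],0,0,0.])
def cast(c,px,z):
    K,D=KD(c); u=cv2.undistortPoints(np.array(px,float).reshape(-1,1,2),K,D).reshape(-1,2)
    R=np.array(c['R']);t=np.array(c['t']); o=-R.T@t
    d=np.c_[u,np.ones(len(u))]@R
    return o+d*((z-o[2])/d[:,2])[:,None]
def proj(c,P):
    K,D=KD(c); return cv2.projectPoints(np.array(P,float).reshape(-1,1,3),cv2.Rodrigues(np.array(c['R']))[0],np.array(c['t'],float),K,D)[0].reshape(-1,2)
E
python3 - <<'E'
from h import *
for n in('top','scene'):
    c=cam(n); save(c,n+'0.png'); print(n,c['fx'],c['k1'],-np.array(c['R']).T@c['t'])
print(sensors.get_obs())
E
```

```text
pics
top 388.47531550756554 -0.10712582342187983 [ 0.44030263 -0.0584998   0.86258624]
scene 539.3813610805518 -0.010220652838583021 [-0.00806324  0.66767427  0.78049084]
{'time_s': 0.1, 'qpos': array([70.42350668, 18.43465877, -4.01720006, 83.1692423 ,  1.29635141,
       78.54135427, -3.2594045 ]), 'joint_velocities': array([ 0.14547487, -0.14863911, -0.04766496, -0.21036799,  0.02586883,
       -0.01664279,  0.06159895]), 'effort': array([-1.78781152e-04, -4.92570949e+01, -4.05472387e-01, -3.13398707e+01,
       -6.40441803e-02,  3.94376472e-02,  6.77533421e-05]), 'tool_pos': array([ 0.22619597, -0.60884436,  0.2295612 ]), 'tool_rot': array([-1.79900062e+02,  6.35479363e-03,  2.03885714e+01]), 'force': array([ 0.66006516, -0.08504853, -0.56422071]), 'wrist_torque': array([-0.01435275,  0.0112984 , -0.00568284]), 'grasp_force': 0.0, 'grip_width': 0.08699161644219382}
```

View pics/top0.png

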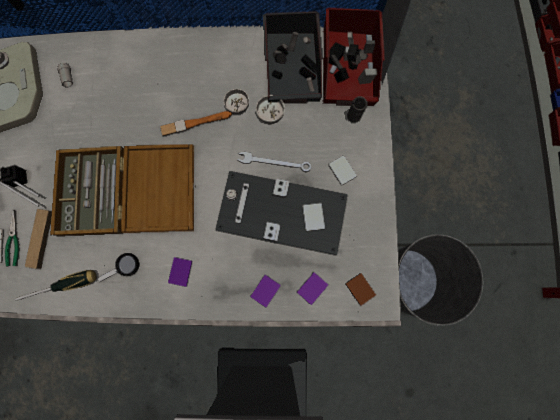

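View pics/scene0.png

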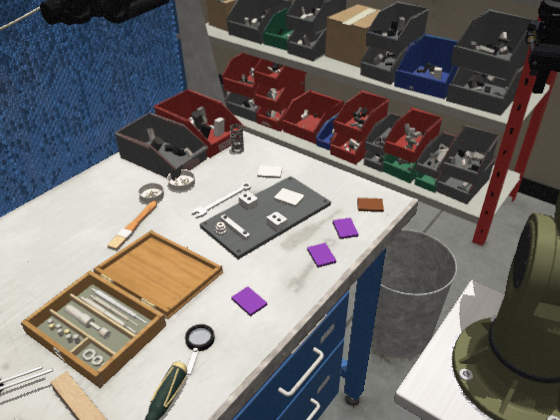

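Top view: the plate to push is the light one on the dark board at (314,217). The spare lies off the board at (343,170). Purple ones are at (180,271), (265,291) and (312,288), and a brown one at (360,289). The guide blocks are at (281,187) and (271,231), the stop bar at (242,203), the nut at (231,194) and the spanner at (275,161). The one at (314,217) fits, being light steel, on the board and on the entry side.

```bash
cat > m.py <<'E'
from h import *
def rect(c,m,seed):
    n,l,st,ce=cv2.connectedComponentsWithStats(m.astype(np.uint8))
    k=l[seed[1],seed[0]]
    if k==0: return None
    cs,_=cv2.findContours((l==k).astype(np.uint8),cv2.RETR_EXTERNAL,cv2.CHAIN_APPROX_NONE)
    return max(cs,key=cv2.contourArea).reshape(-1,2).astype(float)
def fit(c,cont,z):
    P=cast(c,cont,z)[:,:2]
    (cx,cy),(w,h),a=cv2.minAreaRect((P*1000).astype(np.float32))
    return np.array([cx,cy]),(w,h),a
E
python3 - <<'E'
from m import *
c=cam('top'); im=np.asarray(c['image']).astype(int); g=im.mean(2)
save(c,'crop1.png',(205,145,365,265),5)
b=g>120
for n,s,z in(('plate',(314,217),.020),('spare',(343,170),.008),('blkA',(278,190),.032),('blkB',(268,234),.032),('bar',(242,205),.024)):
    q=rect(c,b,s)
    if q is None: print(n,g[s[1],s[0]]);continue
    print(n,fit(c,q,z),q.mean(0))
d=(g<95).astype(np.uint8); d[:165]=0;d[258:]=0;d[:,:210]=0;d[:,355:]=0
d=cv2.morphologyEx(d,cv2.MORPH_OPEN,np.ones((3,3)))
print('board',fit(c,rect(c,d,(290,225)),.012))
E
```

```text
plate (array([ 583.91320801, -138.20451355]), (56.896949768066406, 40.43996047973633), 7.143703460693359) [313.54878049 216.53658537]
spare (array([599.41589355, 128.73712158]), (486.26678466796875, 911.384765625), 0.5405001640319824) [245.48750386 230.17525455]
blkA 49.666666666666664
blkB 87.0
bar (array([613.83795166,  20.24569511]), (10.802994728088379, 64.69927215576172), 78.92975616455078) [241.890625 202.078125]
board (array([600.36090088, -69.46212769]), (275.8255920410156, 153.43679809570312), 78.76323699951172)
```

View pics/crop1.png

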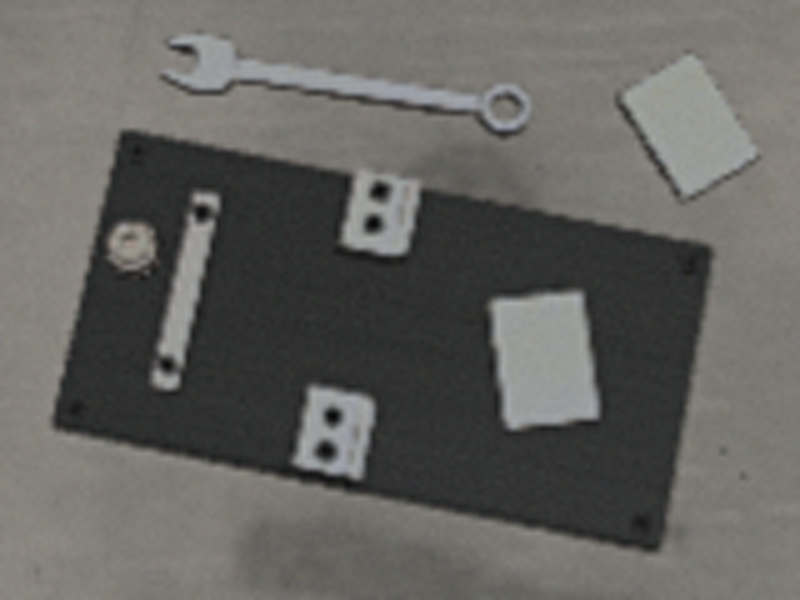

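The crop confirms it: a light plate on the board with corners at about (490,298), (584,291), (598,418) and (508,431) in the crop. The spare lies off the board at the top right.

```bash
cat >> m.py <<'E'
def toj(P,J): # J=(x,y,yaw rad)
    c,s=np.cos(J[2]),np.sin(J[2]); return (np.atleast_2d(P)[:,:2]-J[:2])@np.array([[c,-s],[s,c]])
E
python3 - <<'E'
from m import *
c=cam('top')
f=lambda p:np.array(p)/5+[204.6,144.6]
B=cast(c,f([(123,132),(711,246),(657,549),(55,428)]),.012)[:,:2]
print('sides',[np.linalg.norm(B[i]-B[i-1])for i in range(4)])
y=(B[0]+B[3]-B[1]-B[2]); yaw=np.arctan2(-y[0],y[1]); 
ex=np.array([np.cos(yaw),np.sin(yaw)]);ey=np.array([-np.sin(yaw),np.cos(yaw)])
o=B.mean(0)+.0125*ey; J=np.r_[o,yaw]; np.save('J.npy',J); print('J',J,np.degrees(yaw))
print('bar',toj(cast(c,f([(192,192),(220,195),(180,390),(150,387)]),.024),J)*1e3)
print('A',toj(cast(c,f([(350,172),(420,180),(408,254),(340,246)]),.032),J)*1e3)
print('B',toj(cast(c,f([(308,387),(375,395),(363,478),(294,470)]),.032),J)*1e3)
print('plate',toj(cast(c,f([(490,298),(584,291),(598,418),(508,431)]),.020),J)*1e3)
print('pl centre',toj(np.array([.58391,-.13820]),J)*1e3)
for q in (-80,-95,-120): 
    print(q, o+ey*q/1e3)
# scene cross-check
s=cam('scene'); print(proj(s,[[*(o+ex*a+ey*b),.012] for a,b in((.07,.125),(.07,-.15),(-.07,-.15),(-.07,.125))]))
E
```

```text
sides [np.float64(0.13846021186981314), np.float64(0.27143139600728783), np.float64(0.13889312326618142), np.float64(0.27026675789752386)]
J [ 0.59763711 -0.05578853 -0.19168508] -10.982746315965422
bar [[ 44.97858717  84.46040988]
 [ 46.0757155   71.91528343]
 [-43.23405452  70.58779309]
 [-44.53477166  83.75483546]]
A [[ 65.70837893  16.75167522]
 [ 68.21760581 -14.28565176]
 [ 34.28995535 -15.52678933]
 [ 31.94778473  14.40685434]]
B [[-32.07287614  15.5398905 ]
 [-29.79778102 -13.55793473]
 [-66.11215745 -15.55299869]
 [-68.56953491  14.16598505]]
plate [[  24.57363616  -54.72490947]
 [  35.91171037  -95.06922439]
 [ -18.81738723 -111.10634912]
 [ -32.18611072  -73.42118349]]
pl centre [[  2.22479431 -83.51726568]]
-80 [ 0.58239604 -0.1343233 ]
-95 [ 0.57953834 -0.14904857]
-120 [ 0.5747755  -0.17359069]
[[198.83124436 223.70573533]
 [290.0828307  175.39353963]
 [331.0409218  200.99652571]
 [238.05172719 256.12227353]]
```

The measurements agree with the given sizes (board, bar, blocks). In the jig frame the plate is at about (2,-83.5) mm, turned +18°. I'll move to a hover behind it, with the fingers partly closed to about 50 mm over their backs.

>>> drive_tool(
  moves=[
    {"x": 40, "y": -23, "z": 5, "rz": -0.09, "fingers": 0.54},
    {"x": 85, "y": -49, "z": 15, "rz": -0.18, "fingers": 0.54},
    {"x": 130, "y": -75, "z": 25, "rz": -0.28, "fingers": 0.54},
    {"x": 175, "y": -100, "z": 35, "rz": -0.38, "fingers": 0.54},
    {"x": 220, "y": -126, "z": 45, "rz": -0.48, "fingers": 0.54},
    {"x": 265, "y": -152, "z": 60, "rz": -0.58, "fingers": 0.54},
    {"x": 310, "y": -178, "z": 75, "rz": -0.68, "fingers": 0.54},
    {"x": 355, "y": -204, "z": 90, "rz": -0.78, "fingers": 0.54},
    {"x": 400, "y": -230, "z": 105, "rz": -0.88, "fingers": 0.54},
    {"x": 440, "y": -253, "z": 120, "rz": -0.96, "fingers": 0.54},
    {"x": 469, "y": -269, "z": 131, "rz": -1.023, "fingers": 0.54},
    {"x": 469, "y": -269, "z": 131, "rz": -1.023, "fingers": 0.54},
    {"x": 469, "y": -269, "z": 131, "rz": -1.023, "fingers": 0.54},
    {"x": 469, "y": -269, "z": 131, "rz": -1.023, "fingers": 0.54},
    {"x": 469, "y": -269, "z": 131, "rz": -1.023, "fingers": 0.54},
  ],
)

```text
invalid input at $.moves[0]: expected keys x, y, z, rx, ry, rz, fingers
```

>>> drive_tool(
  moves=[
    {"x": 60, "y": -34, "z": 10, "rx": 0, "ry": 0, "rz": -0.13, "fingers": 0.54},
    {"x": 110, "y": -63, "z": 20, "rx": 0, "ry": 0, "rz": -0.24, "fingers": 0.54},
    {"x": 160, "y": -92, "z": 30, "rx": 0, "ry": 0, "rz": -0.35, "fingers": 0.54},
    {"x": 210, "y": -120, "z": 45, "rx": 0, "ry": 0, "rz": -0.46, "fingers": 0.54},
    {"x": 260, "y": -149, "z": 60, "rx": 0, "ry": 0, "rz": -0.57, "fingers": 0.54},
    {"x": 310, "y": -178, "z": 75, "rx": 0, "ry": 0, "rz": -0.68, "fingers": 0.54},
    {"x": 360, "y": -207, "z": 90, "rx": 0, "ry": 0, "rz": -0.79, "fingers": 0.54},
    {"x": 410, "y": -235, "z": 105, "rx": 0, "ry": 0, "rz": -0.9, "fingers": 0.54},
    {"x": 450, "y": -258, "z": 120, "rx": 0, "ry": 0, "rz": -0.98, "fingers": 0.54},
    {"x": 469, "y": -269, "z": 131, "rx": 0, "ry": 0, "rz": -1.023, "fingers": 0.54},
    {"x": 469, "y": -269, "z": 131, "rx": 0, "ry": 0, "rz": -1.023, "fingers": 0.54},
    {"x": 469, "y": -269, "z": 131, "rx": 0, "ry": 0, "rz": -1.023, "fingers": 0.54},
    {"x": 469, "y": -269, "z": 131, "rx": 0, "ry": 0, "rz": -1.023, "fingers": 0.54},
    {"x": 469, "y": -269, "z": 131, "rx": 0, "ry": 0, "rz": -1.023, "fingers": 0.54},
  ],
)

```text
time_s: 2.0
tool_pos: [0.5719, -0.1954, 0.1001]
tool_rot: [180.0, 0.1, 78.9]
force: [0.2, -0.2, -0.6]
grip_width: 0.0198
grasp_force: 0.0
```

>>> drive_tool(
  moves=[
    {"x": 0, "y": 0, "z": 20, "rx": 0, "ry": 0, "rz": 0, "fingers": 0.54},
    {"x": 0, "y": 0, "z": 40, "rx": 0, "ry": 0, "rz": 0, "fingers": 0.54},
    {"x": 0, "y": 0, "z": 58, "rx": 0, "ry": 0, "rz": 0, "fingers": 0.54},
    {"x": 0, "y": 0, "z": 70, "rx": 0, "ry": 0, "rz": 0, "fingers": 0.54},
    {"x": 0, "y": 0, "z": 75, "rx": 0, "ry": 0, "rz": 0, "fingers": 0.54},
    {"x": 0, "y": 0, "z": 77, "rx": 0, "ry": 0, "rz": 0, "fingers": 0.54},
    {"x": 0, "y": 0, "z": 77, "rx": 0, "ry": 0, "rz": 0, "fingers": 0.54},
    {"x": 0, "y": 0, "z": 77, "rx": 0, "ry": 0, "rz": 0, "fingers": 0.54},
  ],
)

```text
time_s: 3.0
tool_pos: [0.5728, -0.194, 0.0232]
tool_rot: [179.9, 0.0, 79.0]
force: [0.8, 0.2, 0.2]
grip_width: 0.0199
grasp_force: 0.0
```

Run:
```python
from m import *
o=sensors.get_obs(); J=np.load('J.npy'); print(o['tool_pos'],o['tool_rot'],o['force'],toj(o['tool_pos'],J)*1e3)
c=cam('top'); save(c,'crop2.png',(205,145,365,265),5)
```

```text
[ 0.57280193 -0.19398561  0.02319931] [1.79931955e+02 2.21508088e-02 7.89989205e+01] [0.76900935 0.19603487 0.1752358 ] [[   1.94807674 -140.39737936]]
```

View pics/crop2.png

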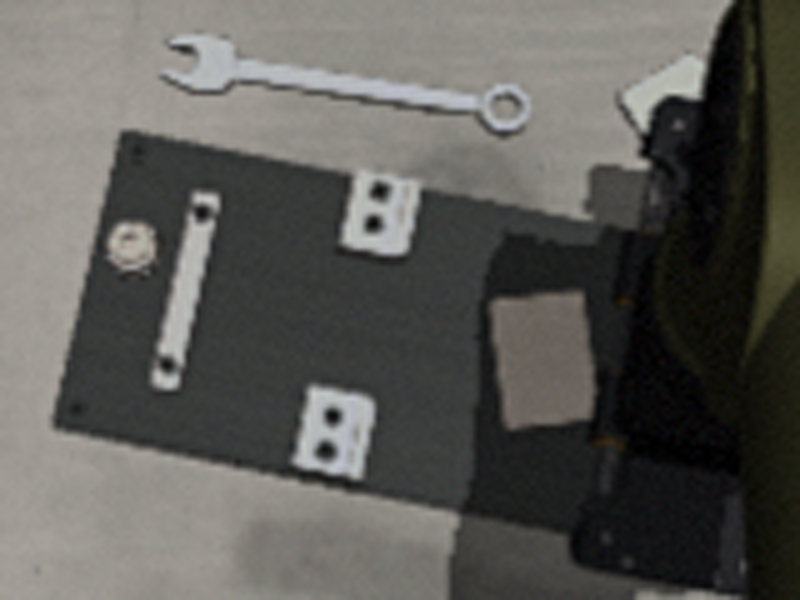

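Plate unmoved at crop (542,360), with the hand behind it and low. Now push slowly to square it up.

>>> drive_tool(
  moves=[
    {"x": 6, "y": 0, "z": 0.5, "rx": 0, "ry": 0, "rz": 0, "fingers": 0.54},
    {"x": 12, "y": 0, "z": 0.5, "rx": 0, "ry": 0, "rz": 0, "fingers": 0.54},
    {"x": 16, "y": 0, "z": 0.5, "rx": 0, "ry": 0, "rz": 0, "fingers": 0.54},
    {"x": 19, "y": 0, "z": 0.5, "rx": 0, "ry": 0, "rz": 0, "fingers": 0.54},
    {"x": 22, "y": 0, "z": 0.5, "rx": 0, "ry": 0, "rz": 0, "fingers": 0.54},
    {"x": 25, "y": 0, "z": 0.5, "rx": 0, "ry": 0, "rz": 0, "fingers": 0.54},
    {"x": 28, "y": 0, "z": 0.5, "rx": 0, "ry": 0, "rz": 0, "fingers": 0.54},
    {"x": 31, "y": 0, "z": 0.5, "rx": 0, "ry": 0, "rz": 0, "fingers": 0.54},
    {"x": 34, "y": 0, "z": 0.5, "rx": 0, "ry": 0, "rz": 0, "fingers": 0.54},
    {"x": 37, "y": 0, "z": 0.5, "rx": 0, "ry": 0, "rz": 0, "fingers": 0.54},
    {"x": 40, "y": 0, "z": 0.5, "rx": 0, "ry": 0, "rz": 0, "fingers": 0.54},
    {"x": 43, "y": 0, "z": 0.5, "rx": 0, "ry": 0, "rz": 0, "fingers": 0.54},
    {"x": 46, "y": 0, "z": 0.5, "rx": 0, "ry": 0, "rz": 0, "fingers": 0.54},
    {"x": 49, "y": 0, "z": 0.5, "rx": 0, "ry": 0, "rz": 0, "fingers": 0.54},
    {"x": 52, "y": 0, "z": 0.5, "rx": 0, "ry": 0, "rz": 0, "fingers": 0.54},
    {"x": 52, "y": 0, "z": 0.5, "rx": 0, "ry": 0, "rz": 0, "fingers": 0.54},
  ],
)

```text
time_s: 5.05
tool_pos: [0.5824, -0.1422, 0.0221]
tool_rot: [180.0, -0.0, 79.0]
force: [0.2, 0.5, 0.1]
grip_width: 0.02
grasp_force: 0.0
```

Run:
```python
from m import *
o=sensors.get_obs(); J=np.load('J.npy'); print(o['tool_pos'],o['tool_rot'],o['force'],toj(o['tool_pos'],J)*1e3)
c=cam('top'); save(c,'crop3.png',(205,145,365,265),5)
```

```text
[ 0.5823941  -0.14219609  0.02209388] [ 1.79993138e+02 -1.29901321e-02  7.90376429e+01] [0.18488871 0.50764493 0.14315793] [[  1.49796552 -87.72896534]]
```

View pics/crop3.png

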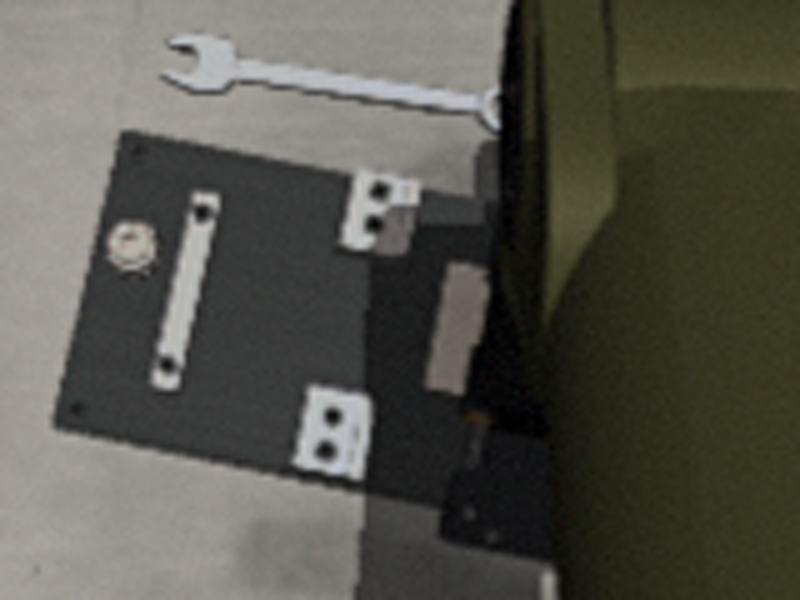

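The plate is now square to the jig. Its front corners are at crop (448,264) and (425,390).

Run:
```python
from m import *
J=np.load('J.npy'); c=cam('top'); 
f=lambda p:np.array(p)/5+[204.6,144.6]
print(toj(cast(c,f([(448,262),(424,391)]),.02),J)*1e3)
im=np.asarray(c['image']).astype(int); h=im[195:226,285:305].mean(2)
ys,xs=np.where(h>65); q=cv2.findContours((h>65).astype(np.uint8),cv2.RETR_EXTERNAL,cv2.CHAIN_APPROX_NONE)[0]
q=max(q,key=cv2.contourArea).reshape(-1,2)+[285,195.]
P=toj(cast(c,q,.02),J)*1e3
print(P.min(0),P.max(0));
```

```text
[[ 36.9370043  -33.40669274]
 [-22.03835017 -34.01077291]]
[-20.05983833 -53.33785284] [ 37.2438853  -32.93622744]
```

The plate sits about 7 mm too far in +x. I'll lift, shut the fingers and nudge its +x side with one finger's back.

>>> drive_tool(
  moves=[
    {"x": -6, "y": 0, "z": 0, "rx": 0, "ry": 0, "rz": 0, "fingers": 0.54},
    {"x": -10, "y": 0, "z": -10, "rx": 0, "ry": 0, "rz": 0, "fingers": 0.7},
    {"x": -10, "y": 0, "z": -35, "rx": 0, "ry": 0, "rz": 0, "fingers": 1},
    {"x": -5, "y": 15, "z": -45, "rx": 0, "ry": 0, "rz": 0, "fingers": 1},
    {"x": 15, "y": 40, "z": -45, "rx": 0, "ry": 0, "rz": 0, "fingers": 1},
    {"x": 32, "y": 62, "z": -45, "rx": 0, "ry": 0, "rz": 0, "fingers": 1},
    {"x": 32, "y": 62, "z": -45, "rx": 0, "ry": 0, "rz": 0, "fingers": 1},
    {"x": 32, "y": 62, "z": -25, "rx": 0, "ry": 0, "rz": 0, "fingers": 1},
    {"x": 32, "y": 62, "z": -8, "rx": 0, "ry": 0, "rz": 0, "fingers": 1},
    {"x": 32, "y": 62, "z": -1, "rx": 0, "ry": 0, "rz": 0, "fingers": 1},
    {"x": 32, "y": 62, "z": 0, "rx": 0, "ry": 0, "rz": 0, "fingers": 1},
    {"x": 32, "y": 62, "z": 0, "rx": 0, "ry": 0, "rz": 0, "fingers": 1},
  ],
)

```text
time_s: 6.65
tool_pos: [0.6492, -0.1233, 0.022]
tool_rot: [180.0, 0.0, 79.0]
force: [-0.2, 0.7, -0.5]
grip_width: 0.0003
grasp_force: 0.0
```

Run:
```python
from m import *
o=sensors.get_obs(); J=np.load('J.npy'); print(o['tool_pos'],o['force'],o['grip_width'],toj(o['tool_pos'],J)*1e3)
```

```text
[ 0.64917682 -0.12333507  0.02197036] [-0.18865529  0.66956086 -0.53789884] 0.0002800149200301277 [[ 63.46425636 -56.49039493]]
```

>>> drive_tool(
  moves=[
    {"x": 1, "y": -5, "z": 0, "rx": 0, "ry": 0, "rz": 0, "fingers": 1},
    {"x": 1, "y": -8, "z": 0, "rx": 0, "ry": 0, "rz": 0, "fingers": 1},
    {"x": 1, "y": -10, "z": 0, "rx": 0, "ry": 0, "rz": 0, "fingers": 1},
    {"x": 1, "y": -12, "z": 0, "rx": 0, "ry": 0, "rz": 0, "fingers": 1},
    {"x": 1, "y": -14, "z": 0, "rx": 0, "ry": 0, "rz": 0, "fingers": 1},
    {"x": 1, "y": -16, "z": 0, "rx": 0, "ry": 0, "rz": 0, "fingers": 1},
    {"x": 1, "y": -17.5, "z": 0, "rx": 0, "ry": 0, "rz": 0, "fingers": 1},
    {"x": 1, "y": -18.5, "z": 0, "rx": 0, "ry": 0, "rz": 0, "fingers": 1},
    {"x": 1, "y": -18.5, "z": 0, "rx": 0, "ry": 0, "rz": 0, "fingers": 1},
    {"x": 1, "y": -10, "z": 0, "rx": 0, "ry": 0, "rz": 0, "fingers": 1},
    {"x": 0, "y": 0, "z": -20, "rx": 0, "ry": 0, "rz": 0, "fingers": 1},
    {"x": -20, "y": -15, "z": -45, "rx": 0, "ry": 0, "rz": 0, "fingers": 0.54},
    {"x": -50, "y": -40, "z": -45, "rx": 0, "ry": 0, "rz": 0, "fingers": 0.54},
    {"x": -85, "y": -63, "z": -45, "rx": 0, "ry": 0, "rz": 0, "fingers": 0.54},
    {"x": -85, "y": -63, "z": -45, "rx": 0, "ry": 0, "rz": 0, "fingers": 0.54},
  ],
)

```text
time_s: 8.52
tool_pos: [0.5691, -0.1991, 0.067]
tool_rot: [-179.9, 0.2, 78.7]
force: [0.9, 0.3, -0.3]
grip_width: 0.0196
grasp_force: 0.0
```

Run:
```python
from m import *
o=sensors.get_obs(); J=np.load('J.npy'); print(o['tool_pos'],o['force'],toj(o['tool_pos'],J)*1e3)
c=cam('top'); save(c,'crop4.png',(205,145,365,265),5)
```

```text
[ 0.56905105 -0.19914528  0.06695369] [ 0.93388714  0.25972113 -0.33434223] [[  -0.75111619 -146.17713245]]
```

View pics/crop4.png

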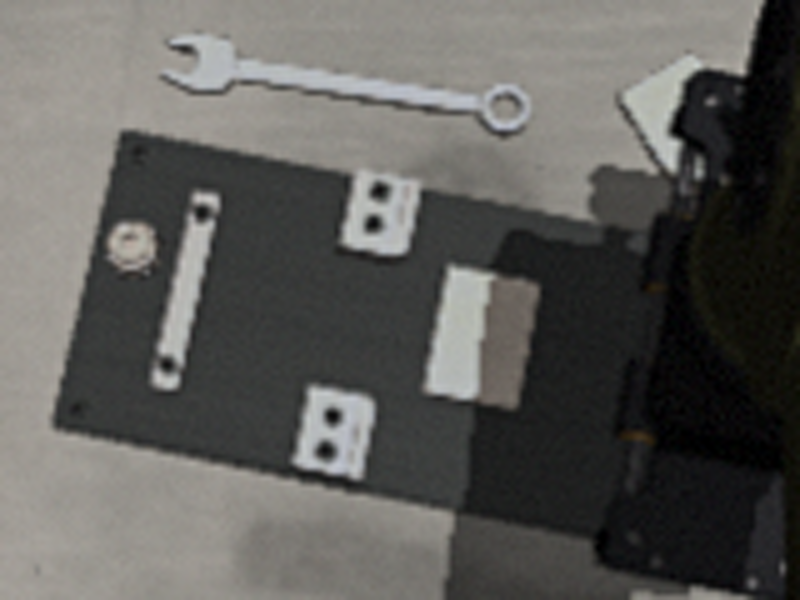

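The plate is visible whole, with crop corners at about (448,265), (540,280), (520,409) and (425,393). It hardly moved, so the fingertips must be thinner than I assumed.

```bash
cat >> m.py <<'E'
def plate():
    J=np.load('J.npy'); c=cam('top'); g=cv2.GaussianBlur(np.asarray(c['image']),(3,3),0).astype(int).mean(2)
    a=np.zeros_like(g); a[190:232,285:318]=1
    q=rect(c,(g>62)&(a>0),(299,212)); P=toj(cast(c,q,.02),J)*1e3
    return cv2.minAreaRect(P.astype(np.float32))
E
python3 - <<'E'
from m import *
print(plate())
J=np.load('J.npy'); c=cam('top')
f=lambda p:np.array(p)/5+[204.6,144.6]
P=toj(cast(c,f([(447,263),(541,280),(520,410),(424,394)]),.02),J)*1e3;print(P,P.mean(0))
E
```

```text
((7.078731536865234, -52.95592498779297), (45.33625030517578, 63.884010314941406), 89.87672424316406)
[[ 36.40258269 -33.05665087]
 [ 37.04876724 -75.4379827 ]
 [-22.04052116 -76.88051452]
 [-23.34427271 -34.26506379]] [  7.01663902 -54.91005297]
```

>>> drive_tool(
  moves=[
    {"x": 30, "y": 25, "z": 0, "rx": 0, "ry": 0, "rz": 0, "fingers": 1},
    {"x": 60, "y": 50, "z": 0, "rx": 0, "ry": 0, "rz": 0, "fingers": 1},
    {"x": 86.5, "y": 62, "z": 0, "rx": 0, "ry": 0, "rz": 0, "fingers": 1},
    {"x": 86.5, "y": 62, "z": 15, "rx": 0, "ry": 0, "rz": 0, "fingers": 1},
    {"x": 86.5, "y": 62, "z": 35, "rx": 0, "ry": 0, "rz": 0, "fingers": 1},
    {"x": 86.5, "y": 60, "z": 45, "rx": 0, "ry": 0, "rz": 0, "fingers": 1},
    {"x": 86.5, "y": 54, "z": 45, "rx": 0, "ry": 0, "rz": 0, "fingers": 1},
    {"x": 86.5, "y": 50, "z": 45, "rx": 0, "ry": 0, "rz": 0, "fingers": 1},
    {"x": 86.5, "y": 47, "z": 45, "rx": 0, "ry": 0, "rz": 0, "fingers": 1},
    {"x": 86.5, "y": 45, "z": 45, "rx": 0, "ry": 0, "rz": 0, "fingers": 1},
    {"x": 86.5, "y": 43, "z": 45, "rx": 0, "ry": 0, "rz": 0, "fingers": 1},
    {"x": 86.5, "y": 41, "z": 45, "rx": 0, "ry": 0, "rz": 0, "fingers": 1},
    {"x": 86.5, "y": 39.5, "z": 45, "rx": 0, "ry": 0, "rz": 0, "fingers": 1},
    {"x": 86.5, "y": 38.5, "z": 45, "rx": 0, "ry": 0, "rz": 0, "fingers": 1},
    {"x": 86.5, "y": 38.5, "z": 45, "rx": 0, "ry": 0, "rz": 0, "fingers": 1},
  ],
)

```text
time_s: 10.55
tool_pos: [0.6254, -0.117, 0.0221]
tool_rot: [-180.0, 0.0, 79.0]
force: [0.1, 0.5, -0.2]
grip_width: 0.0007
grasp_force: 0.1
```

Run:
```python
from m import *
o=sensors.get_obs(); J=np.load('J.npy'); print(o['tool_pos'],o['force'],o['grip_width'],toj(o['tool_pos'],J)*1e3)
```

```text
[ 0.62537651 -0.11698054  0.02207357] [ 0.14569868  0.53434433 -0.24163334] 0.0006939180955728069 [[ 38.88923962 -54.78652717]]
```

>>> drive_tool(
  moves=[
    {"x": 0, "y": 10, "z": 0, "rx": 0, "ry": 0, "rz": 0, "fingers": 1},
    {"x": 0, "y": 20, "z": -15, "rx": 0, "ry": 0, "rz": 0, "fingers": 1},
    {"x": -10, "y": 15, "z": -45, "rx": 0, "ry": 0, "rz": 0, "fingers": 0.54},
    {"x": -35, "y": 0, "z": -45, "rx": 0, "ry": 0, "rz": 0, "fingers": 0.54},
    {"x": -60, "y": -20, "z": -45, "rx": 0, "ry": 0, "rz": 0, "fingers": 0.54},
    {"x": -85, "y": -38, "z": -45, "rx": 0, "ry": 0, "rz": 0, "fingers": 0.54},
    {"x": -85, "y": -38, "z": -45, "rx": 0, "ry": 0, "rz": 0, "fingers": 0.54},
    {"x": -85, "y": -38, "z": -45, "rx": 0, "ry": 0, "rz": 0, "fingers": 0.54},
  ],
)

```text
time_s: 11.55
tool_pos: [0.5734, -0.1927, 0.068]
tool_rot: [179.9, -0.0, 79.0]
force: [-0.4, 0.7, 1.2]
grip_width: 0.0201
grasp_force: 0.0
```

Run:
```python
from m import *
o=sensors.get_obs(); J=np.load('J.npy'); print(o['tool_pos'],o['force'],toj(o['tool_pos'],J)*1e3, plate())
save(cam('top'),'crop5.png',(205,145,365,265),5)
```

```text
[ 0.57335728 -0.19266763  0.06804305] [-0.40840114  0.65963269  1.21901372] [[   2.24216303 -138.99772936]] ((1.39288330078125, -52.78874206542969), (63.73710632324219, 45.11363983154297), 0.003905095160007477)
```

View pics/crop5.png

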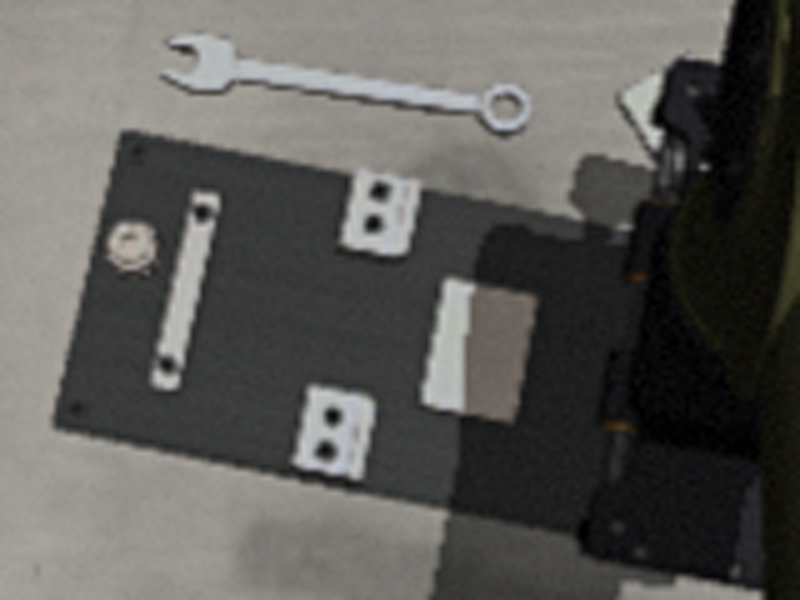

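The plate is centred (x about 1.4 against a gap centre of about 0.9) and square to the jig. Now descend and push through.

>>> drive_tool(
  moves=[
    {"x": 0, "y": -1, "z": 20, "rx": 0, "ry": 0, "rz": 0, "fingers": 0.54},
    {"x": 0, "y": -1, "z": 38, "rx": 0, "ry": 0, "rz": 0, "fingers": 0.54},
    {"x": 0, "y": -1, "z": 45.5, "rx": 0, "ry": 0, "rz": 0, "fingers": 0.54},
    {"x": 5, "y": -1, "z": 45.5, "rx": 0, "ry": 0, "rz": 0, "fingers": 0.54},
    {"x": 15, "y": -1, "z": 45.5, "rx": 0, "ry": 0, "rz": 0, "fingers": 0.54},
    {"x": 27, "y": -1, "z": 45.5, "rx": 0, "ry": 0, "rz": 0, "fingers": 0.54},
    {"x": 37, "y": -1, "z": 45.5, "rx": 0, "ry": 0, "rz": 0, "fingers": 0.54},
    {"x": 44, "y": -1, "z": 45.5, "rx": 0, "ry": 0, "rz": 0, "fingers": 0.54},
    {"x": 48, "y": -1, "z": 45.5, "rx": 0, "ry": 0, "rz": 0, "fingers": 0.54},
    {"x": 51, "y": -1, "z": 45.5, "rx": 0, "ry": 0, "rz": 0, "fingers": 0.54},
    {"x": 54, "y": -1, "z": 45.5, "rx": 0, "ry": 0, "rz": 0, "fingers": 0.54},
    {"x": 57, "y": -1, "z": 45.5, "rx": 0, "ry": 0, "rz": 0, "fingers": 0.54},
    {"x": 60, "y": -1, "z": 45.5, "rx": 0, "ry": 0, "rz": 0, "fingers": 0.54},
    {"x": 63, "y": -1, "z": 45.5, "rx": 0, "ry": 0, "rz": 0, "fingers": 0.54},
    {"x": 66, "y": -1, "z": 45.5, "rx": 0, "ry": 0, "rz": 0, "fingers": 0.54},
    {"x": 69, "y": -1, "z": 45.5, "rx": 0, "ry": 0, "rz": 0, "fingers": 0.54},
    {"x": 72, "y": -1, "z": 45.5, "rx": 0, "ry": 0, "rz": 0, "fingers": 0.54},
    {"x": 75, "y": -1, "z": 45.5, "rx": 0, "ry": 0, "rz": 0, "fingers": 0.54},
    {"x": 78, "y": -1, "z": 45.5, "rx": 0, "ry": 0, "rz": 0, "fingers": 0.54},
    {"x": 80, "y": -1, "z": 45.5, "rx": 0, "ry": 0, "rz": 0, "fingers": 0.54},
  ],
)

```text
time_s: 14.15
tool_pos: [0.5862, -0.1142, 0.0215]
tool_rot: [-180.0, 0.0, 79.0]
force: [0.4, -0.1, -0.0]
grip_width: 0.0201
grasp_force: 0.2
```

>>> drive_tool(
  moves=[
    {"x": 3, "y": 0, "z": 0, "rx": 0, "ry": 0, "rz": 0, "fingers": 0.54},
    {"x": 6, "y": 0, "z": 0, "rx": 0, "ry": 0, "rz": 0, "fingers": 0.54},
    {"x": 9, "y": 0, "z": 0, "rx": 0, "ry": 0, "rz": 0, "fingers": 0.54},
    {"x": 12, "y": 0, "z": 0, "rx": 0, "ry": 0, "rz": 0, "fingers": 0.54},
    {"x": 15, "y": 0, "z": 0, "rx": 0, "ry": 0, "rz": 0, "fingers": 0.54},
    {"x": 18, "y": 0, "z": 0, "rx": 0, "ry": 0, "rz": 0, "fingers": 0.54},
    {"x": 18, "y": 0, "z": 0, "rx": 0, "ry": 0, "rz": 0, "fingers": 0.54},
  ],
)

```text
time_s: 15.02
tool_pos: [0.5897, -0.0962, 0.0215]
tool_rot: [-180.0, -0.0, 79.0]
force: [-0.1, -0.2, 0.3]
grip_width: 0.0203
grasp_force: 0.0
```

Run:
```python
from m import *
o=sensors.get_obs(); J=np.load('J.npy'); print(o['tool_pos'],o['force'],toj(o['tool_pos'],J)*1e3)
save(cam('top'),'crop6.png',(205,145,365,265),5)
```

```text
[ 0.58971229 -0.09622859  0.02152741] [-0.12894302 -0.23696331  0.34530148] [[ -0.07530449 -41.2091638 ]]
```

View pics/crop6.png

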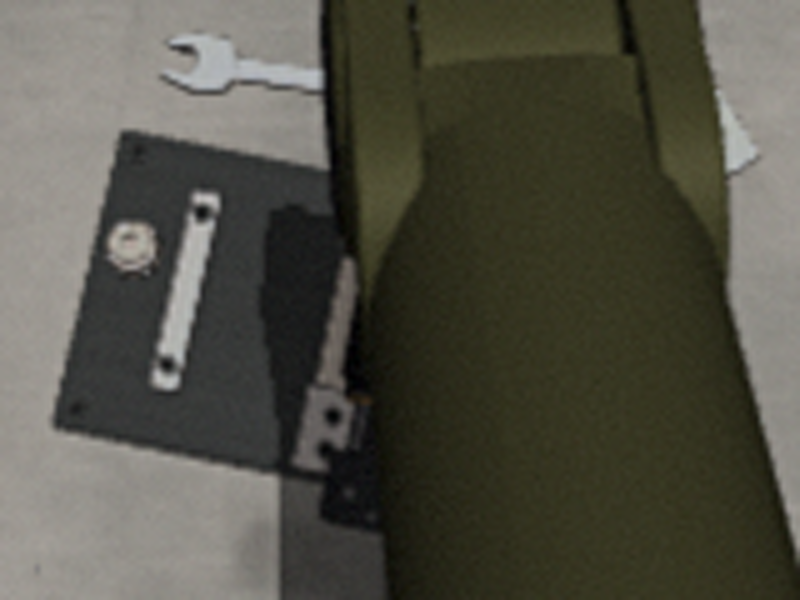

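The plate's front edge is in the gap, around crop (345,255)–(318,388), and no force shows. Continue.

>>> drive_tool(
  moves=[
    {"x": 3, "y": 0.3, "z": -0.5, "rx": 0, "ry": 0, "rz": 0, "fingers": 0.54},
    {"x": 6, "y": 0.6, "z": -0.5, "rx": 0, "ry": 0, "rz": 0, "fingers": 0.54},
    {"x": 9, "y": 0.8, "z": -0.5, "rx": 0, "ry": 0, "rz": 0, "fingers": 0.54},
    {"x": 12, "y": 0.8, "z": -0.5, "rx": 0, "ry": 0, "rz": 0, "fingers": 0.54},
    {"x": 15, "y": 0.8, "z": -0.5, "rx": 0, "ry": 0, "rz": 0, "fingers": 0.54},
    {"x": 18, "y": 0.8, "z": -0.5, "rx": 0, "ry": 0, "rz": 0, "fingers": 0.54},
    {"x": 21, "y": 0.8, "z": -0.5, "rx": 0, "ry": 0, "rz": 0, "fingers": 0.54},
    {"x": 24, "y": 0.8, "z": -0.5, "rx": 0, "ry": 0, "rz": 0, "fingers": 0.54},
    {"x": 27, "y": 0.8, "z": -0.5, "rx": 0, "ry": 0, "rz": 0, "fingers": 0.54},
    {"x": 30, "y": 0.8, "z": -0.5, "rx": 0, "ry": 0, "rz": 0, "fingers": 0.54},
    {"x": 33, "y": 0.8, "z": -0.5, "rx": 0, "ry": 0, "rz": 0, "fingers": 0.54},
    {"x": 36, "y": 0.8, "z": -0.5, "rx": 0, "ry": 0, "rz": 0, "fingers": 0.54},
    {"x": 39, "y": 0.8, "z": -0.5, "rx": 0, "ry": 0, "rz": 0, "fingers": 0.54},
    {"x": 42, "y": 0.8, "z": -0.5, "rx": 0, "ry": 0, "rz": 0, "fingers": 0.54},
    {"x": 45, "y": 0.8, "z": -0.5, "rx": 0, "ry": 0, "rz": 0, "fingers": 0.54},
    {"x": 48, "y": 0.8, "z": -0.5, "rx": 0, "ry": 0, "rz": 0, "fingers": 0.54},
    {"x": 51, "y": 0.8, "z": -0.5, "rx": 0, "ry": 0, "rz": 0, "fingers": 0.54},
    {"x": 53, "y": 0.8, "z": -0.5, "rx": 0, "ry": 0, "rz": 0, "fingers": 0.54},
    {"x": 55, "y": 0.8, "z": -0.5, "rx": 0, "ry": 0, "rz": 0, "fingers": 0.54},
    {"x": 55, "y": 0.8, "z": -0.5, "rx": 0, "ry": 0, "rz": 0, "fingers": 0.54},
  ],
)

```text
time_s: 17.58
tool_pos: [0.6009, -0.0426, 0.022]
tool_rot: [-180.0, -0.0, 79.0]
force: [0.1, -0.3, -0.0]
grip_width: 0.0201
grasp_force: 0.0
```

>>> drive_tool(
  moves=[
    {"x": 1, "y": 0, "z": 0, "rx": 0, "ry": 0, "rz": 0, "fingers": 0.54},
    {"x": 2, "y": 0, "z": 0, "rx": 0, "ry": 0, "rz": 0, "fingers": 0.54},
    {"x": 3, "y": 0, "z": 0, "rx": 0, "ry": 0, "rz": 0, "fingers": 0.54},
    {"x": 3, "y": 0, "z": 0, "rx": 0, "ry": 0, "rz": 0, "fingers": 0.54},
  ],
)

```text
time_s: 18.08
tool_pos: [0.6015, -0.0398, 0.022]
tool_rot: [180.0, -0.0, 79.0]
force: [-0.4, -0.2, -0.6]
grip_width: 0.0201
grasp_force: 0.0
```

Run:
```python
from m import *
o=sensors.get_obs(); J=np.load('J.npy'); print(o['tool_pos'],o['force'],toj(o['tool_pos'],J)*1e3)
```

```text
[ 0.60151935 -0.03979874  0.0220214 ] [-0.40550592 -0.17208508 -0.56228539] [[ 0.76486214 16.43655213]]
```

Small steps now, watching for contact with the stop.

>>> drive_tool(
  moves=[
    {"x": 1, "y": 0, "z": 0, "rx": 0, "ry": 0, "rz": 0, "fingers": 0.54},
    {"x": 2, "y": 0, "z": 0, "rx": 0, "ry": 0, "rz": 0, "fingers": 0.54},
    {"x": 2, "y": 0, "z": 0, "rx": 0, "ry": 0, "rz": 0, "fingers": 0.54},
  ],
)

```text
time_s: 18.45
tool_pos: [0.6018, -0.0382, 0.022]
tool_rot: [-180.0, 0.0, 79.0]
force: [-0.7, -1.8, 0.4]
grip_width: 0.02
grasp_force: 0.4
```

>>> drive_tool(
  moves=[
    {"x": 1, "y": 0, "z": 0, "rx": 0, "ry": 0, "rz": 0, "fingers": 0.54},
    {"x": 1, "y": 0, "z": 0, "rx": 0, "ry": 0, "rz": 0, "fingers": 0.54},
    {"x": 1, "y": 0, "z": 0, "rx": 0, "ry": 0, "rz": 0, "fingers": 0.54},
  ],
)

```text
time_s: 18.82
tool_pos: [0.6018, -0.0381, 0.022]
tool_rot: [-180.0, 0.1, 79.0]
force: [-1.9, -4.5, 1.5]
grip_width: 0.02
grasp_force: 2.1
```

>>> drive_tool(
  moves=[
    {"x": 1, "y": 0, "z": 0, "rx": 0, "ry": 0, "rz": 0, "fingers": 0.54},
    {"x": 1, "y": 0, "z": 0, "rx": 0, "ry": 0, "rz": 0, "fingers": 0.54},
    {"x": 1, "y": 0, "z": 0, "rx": 0, "ry": 0, "rz": 0, "fingers": 0.54},
  ],
)

```text
time_s: 19.2
tool_pos: [0.6018, -0.038, 0.022]
tool_rot: [-180.0, 0.1, 78.9]
force: [-2.5, -5.2, 1.8]
grip_width: 0.02
grasp_force: 3.0
```

The tool stalled at the predicted home position, with about 5 N building up. Seat it a touch more, back off, rise and withdraw.

>>> drive_tool(
  moves=[
    {"x": 1.5, "y": 0, "z": 0, "rx": 0, "ry": 0, "rz": 0, "fingers": 0.54},
    {"x": 3, "y": 0, "z": 0, "rx": 0, "ry": 0, "rz": 0, "fingers": 0.54},
    {"x": 3, "y": 0, "z": 0, "rx": 0, "ry": 0, "rz": 0, "fingers": 0.54},
    {"x": 3, "y": 0, "z": 0, "rx": 0, "ry": 0, "rz": 0, "fingers": 0.54},
  ],
)

```text
time_s: 19.7
tool_pos: [0.6018, -0.0379, 0.022]
tool_rot: [-179.9, 0.3, 78.8]
force: [-4.0, -9.4, 3.1]
grip_width: 0.0198
grasp_force: 5.2
```

>>> drive_tool(
  moves=[
    {"x": -4, "y": 0, "z": 0, "rx": 0, "ry": 0, "rz": 0, "fingers": 0.54},
    {"x": -12, "y": 0, "z": 0, "rx": 0, "ry": 0, "rz": 0, "fingers": 0.54},
    {"x": -20, "y": 0, "z": 0, "rx": 0, "ry": 0, "rz": 0, "fingers": 0.54},
    {"x": -25, "y": 0, "z": -20, "rx": 0, "ry": 0, "rz": 0, "fingers": 0.54},
    {"x": -25, "y": 0, "z": -50, "rx": 0, "ry": 0, "rz": 0, "fingers": 0.54},
    {"x": -30, "y": 0, "z": -90, "rx": 0, "ry": 0, "rz": 0, "fingers": 0.54},
    {"x": -70, "y": 0, "z": -120, "rx": 0, "ry": 0, "rz": 0, "fingers": 0.54},
    {"x": -120, "y": 0, "z": -130, "rx": 0, "ry": 0, "rz": 0, "fingers": 0.54},
    {"x": -170, "y": 0, "z": -130, "rx": 0, "ry": 0, "rz": 0, "fingers": 0.54},
    {"x": -220, "y": 0, "z": -130, "rx": 0, "ry": 0, "rz": 0, "fingers": 0.54},
    {"x": -250, "y": 0, "z": -130, "rx": 0, "ry": 0, "rz": 0, "fingers": 0.54},
    {"x": -250, "y": 0, "z": -130, "rx": 0, "ry": 0, "rz": 0, "fingers": 0.54},
    {"x": -250, "y": 0, "z": -130, "rx": 0, "ry": 0, "rz": 0, "fingers": 0.54},
  ],
)

```text
time_s: 21.32
tool_pos: [0.556, -0.2769, 0.153]
tool_rot: [179.9, -0.1, 79.1]
force: [0.2, 0.7, -0.2]
grip_width: 0.02
grasp_force: 0.0
```

Run:
```python
from m import *
o=sensors.get_obs(); print(o['tool_pos'],o['force'])
save(cam('top'),'crop7.png',(205,145,365,265),5); save(cam('scene'),'crop8.png',(180,150,340,270),5)
```

```text
[ 0.55597464 -0.27694865  0.15300791] [ 0.21158946  0.68614405 -0.23678602]
```

View pics/crop7.png

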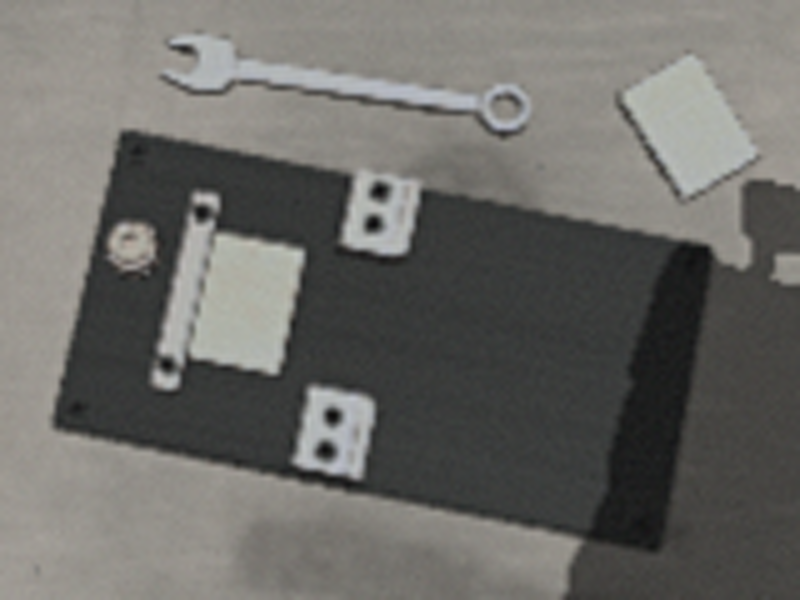

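View pics/crop8.png

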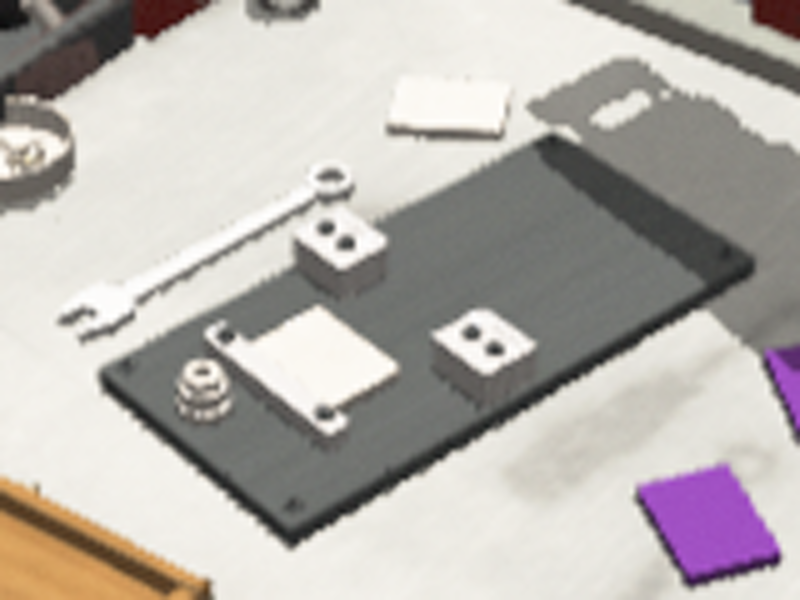

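Both views show the plate flush on the stop bar, at crop (250,305) in the top view. The nut, spanner and spare are where they were and the hand is clear. I'll check the rear edge by number, then hand in if it is home.

Run:
```python
from m import *
J=np.load('J.npy'); c=cam('top')
P=toj(cast(c,np.array([(305,246),(281,375)])/5+[204.6,144.6],.02),J)*1e3; print(P)
if abs(P[:,1].mean()-30)<2.5 and abs(P[0,1]-P[1,1])<2.5: print(workorder.sign_off())
```

```text
[[ 31.57055334  30.35696554]
 [-27.42646476  28.9437997 ]]
the job is handed in; nothing more can be done
None
```

The plate is through the gap and flush against the stop bar, its rear edge at y ≈ 29.7 mm against the 30 mm target; the nut, spanner and spare plate were left where they were, the hand is clear, and the job was handed in at about 21 s.

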